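Set the milk frother's gated speed lever

TASK

Set the milk frother to the speed marked by the green button: unlock its lever by turning the T-handle in line with the lanes, feel your way, without forcing it, through the hidden zigzag gate to the far lane, and run it into the end pocket beside the green button. There turn the handle crosswise again so that the lever is locked, and let go; leave the pitcher, the tamper and the cup where they stand.

Things in the scene. Friction and masses are not known exactly. Their poses are not given: they have to be found in the camera images.
- frother: Grey low console of a milk frother, fixed: 316 mm wide (its y), 130 deep (its x), 76 high. Origin: centre of its underside; x to its far side, y to its left, z up. In its top is a 106 x 78 mm window closed by a black dust shutter that travels with the lever and hides the lever's gate; round steel plate (88 mm, 3 mm high) at the right, vents at the left. All lengths below in mm in this frame.
- gate_centre (a point): Centre of the window, at the level of the top (76 mm). Hidden gate below: three lanes along the console's y, each 24 wide, centred on x = -30 (near), 0 (middle) and +30 (far), ending at y = +56 and -56, parted by 6 mm walls at x = -15 and +15. Each wall has one opening 24 long: near wall centred somewhere in y -44 to -18, far wall in y -12 to +14. It varies, is unseen and must be felt for.
- park (a point): Centre of the park pocket, on the level of the top, where the lever starts: left end of the near lane (x -30, y +45). Each pocket spans 11 mm either way in y and is parted from the rest of its lane by a neck with rounded lips, 11 mm wide in x, 11 to 19 mm from the pocket's centre.
- pocket_left (a point): Centre of the left end pocket of the far lane (x +30, y +45), on the level of the top; same size and neck as the park pocket.
- pocket_right (a point): Centre of the right end pocket of the far lane (x +30, y -45), on the level of the top; same size and neck as the park pocket.
- lever_grip (a point): Centre of the lever's black T-handle, a bar 66 long (point's x), 15 wide, 26 high with an orange line on top; centre 118 above the counter, underside 105. Its stem carries, in the gate, a key blade 18 long, 8 wide, parallel to the bar: it passes a neck only with the bar along the lanes (within 0.15 rad). Lever stays upright and where it is left; slides with 1 to 2 N, turns with 0.03 Nm.
- lever_along (a joint): Lever's travel to the right along the lanes, m: 0 at y = +45 mm of the console (park and left end pocket), 0.090 at y = -45 mm (right end pocket). Lever's y in the console frame = 0.045 - value.
- lever_across (a joint): Travel of the lever's stem and key away from the robot across the lanes, m: 0 near lane, 0.030 middle lane, 0.060 far lane. Stem's x in the console frame = value - 0.030. The key's side meets a wall 8 mm from a lane's centre.
- lever_turn (a joint): Turn of the T-handle about its upright stem, rad, counter-clockwise from above: 0 = crosswise to the lanes (bar along the console's x, locked in a pocket); +1.57 or -1.57 = along the lanes (free to pass a neck). Stops at +-1.75. It starts within 0.35 of 0.
- lever_flex (a joint): Sideways give of the T-handle on its stem, along the level axis square to the bar (point's y), m: 0 at rest. A spring of 1500 N/m centres it, so 4 mm means 6 N. It shows how hard the key is pressed against a wall; beyond 12 mm either way (18 N) the lever counts as forced. Along the bar the handle is rigid.
- mark_green: Green button, 18 mm wide and 3 mm high, fixed on the console's top at its far edge, 22 mm beyond the centre of the left or of the right end pocket (which of the two varies). Origin: centre of its underside. It marks the speed wanted.
- mark_white: White button of the same size beside the other end pocket.
- pitcher: White milk pitcher with handle, 72 x 120 x 85 mm, standing loose left of the console; origin at the centre of its underside. Bystander.
- tamper: Coffee tamper, wooden handle up, 58 mm wide, 93 mm high, loose, right of the console; origin at the centre of its underside. Bystander.
- cup: White cup, 80 x 105 x 58 mm, loose, right of the console, behind the tamper; origin at the centre of its underside. Bystander.

How it is judged:
By the outcome, as a careful person would: the job done as asked, in the order asked, and still so for the second after the job is handed in, with the robot touching nothing.
It also fails if it takes over 61 s, if anything falls off the work surface, if the arm or the gripper's body presses on something with over 40 N, if the wrist force passes 120 N, or if a joint passes its speed limit or range.

ROBOT

A 6-joint arm with a two-finger parallel gripper is mounted at the origin on a cart in front of the work surface, level with it; the furniture and walls round the work are solid. World frame = base frame: x ahead of the robot, y to its left, z up, the work surface at z = 0. Lengths are in m, angles in rad, forces in N, time in s.
With the tool pointing down it reaches from about 0.375 to 0.975 m from the base axis. Payload 3.8 kg.
Tool frame: the origin (TCP) lies at the very end of the fingers, on their centre line; the grasp point (between the pads) lies 19 mm behind it (tcp_to_grasp is the distance from the TCP to the grasp point, in m); z points along the fingers, y is the line along which they close (so a half turn about z gives the same grasp; the last joint's range is limited). The gripper opens to 88 mm and grips with 3 to 60 N. Pads are 18 mm wide; open, the fingers measure 123 mm over their backs; the gripper's body (75 mm by 187 mm) begins 45 mm behind the grasp point.
Start: joints at [1.195, 0.264, 1.604, -0, 1.274, -0.037], TCP at [0.224, 0.637, 0.239] pointing down, gripper open.
Joint ranges: [-2.63, 2.63], [-0.94, 2.18], [0.31, 2.57], [-1.31, 4.45], [0, 2.66], [-2.55, 2.55]. Speed limits (rad/s): [2.57, 2.57, 3.14, 3.14, 3.14, 3.14].

INTERFACE

Orientations are given as a unit quaternion [x, y, z, w].
In Python, from rig import move_ptp, movel, goto_joints, set_gripper, wait, solve_ik, state, get_image, get_calibration, IKError, close_job, tcp_to_grasp gives the robot as it stands. The module is installed in compiled form; this text tells all that it offers. Calls block until the motion is done:
- move_ptp(position, orientation): joint-space move of the TCP to a pose.
- movel(position, rotation=None, velocity=0.15, f_stop=None): straight line of the TCP; rotation=None keeps the orientation; velocity is the mean speed in m/s. With f_stop (N) it stops when the force on the tool has changed by that much, and returns True; else False.
- goto_joints(angles): joint-space move.
- set_gripper(opening, f_grip=None): finger opening in m; f_grip is the grip in N (None keeps the last); returns when the fingers have stopped.
- wait(seconds).
- solve_ik(position, orientation): joint angles nearest the present ones, or None.
- state(): the state.
- get_image(name): name is "scene" or "top" or "wrist"; returns (picture, depth): 384x512x3 uint8, red, green, blue; 384x512 float32, m along the optical axis (not along the pixel's ray), 0 where there is no reading.
- get_calibration(name): a dict with "vfov" (degrees; the focal length in pixels is half the picture's height over the tangent of half this angle, whatever the lens; pixels are square), "cx", "cy" (the principal point, pixels), "extrinsics" (4x4, takes a point from camera to world coordinates). Camera axes: x right, y down, z forward; pixel columns grow to the right and rows downward; lengths in m; the calibration is good to about 2 mm. A picture is of the moment at which its call begins: read the wrist's pose just before it. get_calibration takes no time and is no camera call; for the wrist camera it gives the pose at the moment of the call.
A pose or a line that the arm cannot do raises IKError and nothing moves.
- close_job(): hands the job in; it is judged then, once.
The state is a dict: "t": time; "joint_positions": joint angles; "joint_velocities": joint speeds; "joint_efforts": joint torques, N m; "ee_pos": TCP position; "eef_rot": TCP orientation; "contact_force": force on the tool from outside, world axes, zero at the start; "ft_torque": the same for the moment, N m; "grip_width": finger opening in m; "gripper_force": force on a finger pad.
Only numpy, scipy, OpenCV 4.12 (cv2) and the standard library are available. Lean on these libraries where they do the work, as an engineer would, in place of code of your own. Each camera call takes 0.05 s, during which the arm holds its last target. There are 200 camera calls.

## Working session

There is one attempt and no reset: what is moved stays moved. The work goes in short steps, each a Python script; the robot and the scene stay as the last script left them, time stands still between calls to the robot, and variables do not carry over. Pictures are saved under pics/ and viewed, at most 10 in all, crops included, and the job is handed in when it is done.

```bash
mkdir -p pics; python3 - <<'E'
from rig import *
import cv2,numpy as np,pickle
d={}
for n in("scene","top"):
    im,dp=get_image(n);c=get_calibration(n);d[n]=(im,dp,c);print(n,c)
pickle.dump(d,open('d.pkl','wb'))
cv2.imwrite('pics/a.png',cv2.resize(np.hstack([d[n][0][:,:,::-1] for n in d]),(800,300)))
cv2.imwrite('pics/top.png',cv2.resize(d['top'][0][:,:,::-1],(800,600)))
s=state();print(s, tcp_to_grasp)
E
```

```text
scene {'vfov': 46.26345218953791, 'cx': 254.31508382149903, 'cy': 191.0057633595209, 'extrinsics': array([[ 0.58378201, -0.62788388,  0.51474304, -0.03076921],
       [-0.81190893, -0.45023813,  0.37160398, -0.39036879],
       [-0.00156721, -0.63486019, -0.77262545,  0.90715695],
       [ 0.        ,  0.        ,  0.        ,  1.        ]])}
top {'vfov': 45.260927918214065, 'cx': 253.47753755687665, 'cy': 195.39998470627424, 'extrinsics': array([[-2.28489521e-06, -9.91776541e-01,  1.27981612e-01,
         3.57594500e-01],
       [-9.99999150e-01, -1.64564530e-04, -1.29312430e-03,
         1.19380842e-02],
       [ 1.30355158e-03, -1.27981507e-01, -9.91775698e-01,
         1.34012878e+00],
       [ 0.00000000e+00,  0.00000000e+00,  0.00000000e+00,
         1.00000000e+00]])}
{'t': 0.1, 'joint_positions': array([ 1.19510006e+00,  2.64695142e-01,  1.60518231e+00, -3.42143932e-05,
        1.27369092e+00, -3.68876396e-02]), 'joint_velocities': array([ 0.00105131, -0.0020544 , -0.0030745 ,  0.00119423,  0.00320409,
        0.00180649]), 'joint_efforts': array([ 7.28571176e-04, -5.03620541e+01, -3.58072722e+01,  7.32026738e-02,
        2.32669810e-02, -5.11417682e-05]), 'ee_pos': array([0.22412464, 0.63605457, 0.23753059]), 'eef_rot': array([ 1.68590185e-01,  9.85685738e-01, -9.70262151e-04, -1.86338802e-04]), 'contact_force': array([ 0.6299215 ,  0.21676812, -0.17340039]), 'ft_torque': array([ 0.00855917, -0.01551126,  0.00082978]), 'gripper_force': 0.0, 'grip_width': 0.08818174429524465} 0.0187
```

View pics/a.png

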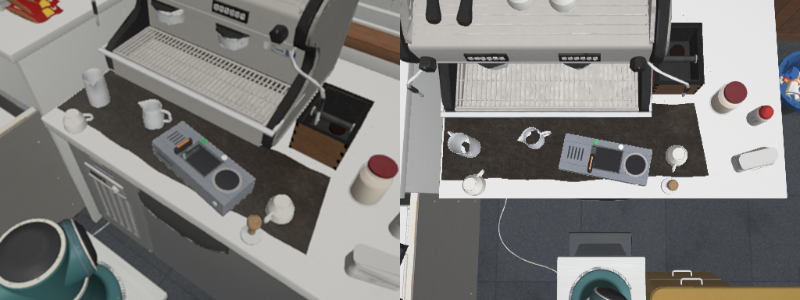

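View pics/top.png

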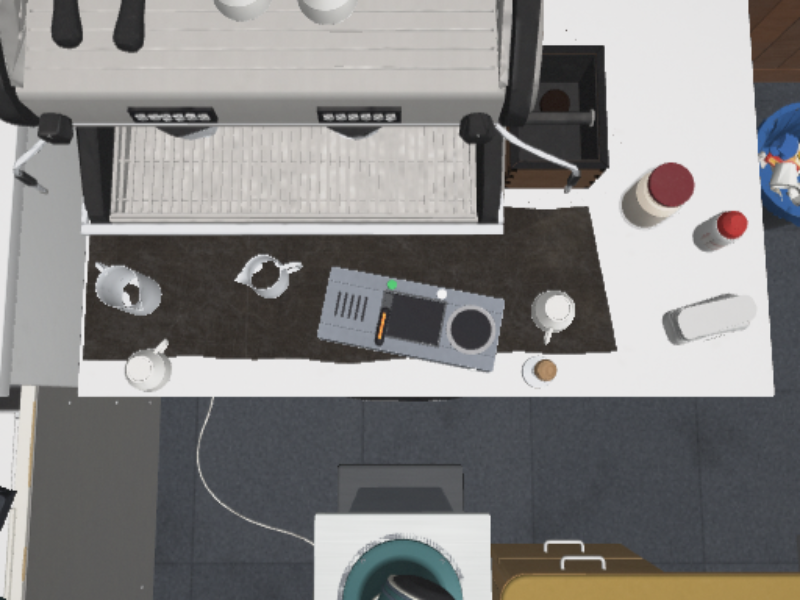

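The top view shows the console yawed about -11°. Green is at the left end (392,285), white at the right (442,294), the handle with its orange line at (382,327) and the plate at (470,330).

```bash
cat > h.py <<'E'
import numpy as np,cv2
def cloud(dp,c):
    h,w=dp.shape;f=h/2/np.tan(np.radians(c['vfov'])/2)
    v,u=np.mgrid[:h,:w]
    P=np.stack([(u-c['cx'])/f*dp,(v-c['cy'])/f*dp,dp],-1)
    E=c['extrinsics'];return P@E[:3,:3].T+E[:3,3]
def pix(uv,z,c,h=384):
    f=h/2/np.tan(np.radians(c['vfov'])/2);E=c['extrinsics']
    r=E[:3,:3]@np.array([(uv[0]-c['cx'])/f,(uv[1]-c['cy'])/f,1]);return E[:3,3]+r*(z-E[2,3])/r[2]
def find(im,dp,c):
    """console frame from top face, buttons and bar"""
    P=cloud(dp,c);ok=dp>0
    hsv=cv2.cvtColor(im,cv2.COLOR_RGB2HSV)
    m=ok&(abs(P[...,2]-.076)<.012)&(P[...,0]<.75)&(P[...,0]>.3)&(abs(P[...,1])<.35)
    n,l,s,ce=cv2.connectedComponentsWithStats(m.astype(np.uint8))
    k=1+np.argmax(s[1:,4]);q=P[l==k]
    r=cv2.minAreaRect((q[:,:2]*1000).astype(np.float32))
    print('rect',r,'z med',np.median(q[:,2]))
    g=(hsv[...,0]>45)&(hsv[...,0]<75)&(hsv[...,1]>120)&cv2.dilate(m.astype(np.uint8),np.ones((5,5))).astype(bool)
    o=(hsv[...,0]>5)&(hsv[...,0]<20)&(hsv[...,1]>150)&ok&(P[...,2]>.09)&(P[...,2]<.15)&(P[...,0]<.75)
    for nm,mm,z in(('green',g,.079),('orange',o,.131)):
        v,u=np.nonzero(mm)
        if len(u)==0: print(nm,'none');continue
        W=np.array([pix(p,z,c) for p in zip(u,v)])
        rr=cv2.minAreaRect((W[:,:2]*1000).astype(np.float32))
        d=W[:,:2]-W[:,:2].mean(0);w=np.linalg.svd(d,full_matrices=False)[2][0]
        print(nm,len(u),'mean',W.mean(0)[:2],'rect',rr,'ang',np.degrees(np.arctan2(w[1],w[0])),'z',np.median(P[mm][:,2]))
E
python3 - <<'E'
import pickle;from h import *
d=pickle.load(open('d.pkl','rb'))
for n in d:print(n);find(*d[n])
c=d['top'][2];print('white',pix((442*.64,294*.64),.079,c),'plate',pix((470*.64,330*.64),.079,c))
E
```

```text
scene
rect ((496.79547119140625, -18.105728149414062), (318.66412353515625, 133.2830352783203), 79.28372955322266) z med 0.075617873320594
green 22 mean [0.55653765 0.01634826] rect ((557.201416015625, 16.942401885986328), (12.887303352355957, 9.753005027770996), 35.41880798339844) ang -152.89239808934022 z 0.07824786453456722
orange 44 mean [0.47920078 0.0331747 ] rect ((479.414306640625, 33.12554931640625), (6.108232021331787, 44.58272171020508), 77.65776062011719) ang 168.46374110634017 z 0.13054463279107964
top
rect ((498.8400573730469, -15.627029418945312), (317.27935791015625, 130.5489044189453), 78.93861389160156) z med 0.07665478850364826
green 27 mean [0.55850558 0.01880257] rect ((557.8004150390625, 18.527433395385742), (13.802810668945312, 13.872279167175293), 45.402259826660156) ang 151.6398695618725 z 0.07826681575670702
orange 33 mean [0.47948318 0.03559543] rect ((479.9110107421875, 35.55067443847656), (4.866992950439453, 43.091407775878906), 77.65941619873047) ang 168.0514015187516 z 0.13291696858238677
white [ 0.54054542 -0.07105716  0.079     ] plate [ 0.47655889 -0.1198032   0.079     ]
```

```bash
cat >> h.py <<'E'
from scipy.spatial.transform import Rotation as Ro
YAW=np.radians(-10.9);C0=np.array([.4985,-.0165])
def q(a):
    """tool down, tool y at angle a from the console's y axis"""
    t=a+YAW+np.pi/2;y=np.array([np.cos(t),np.sin(t),0]);z=np.array([0,0,-1.])
    return Ro.from_matrix(np.stack([np.cross(y,z),y,z],1)).as_quat()
ex=np.array([np.cos(YAW),np.sin(YAW)]);ey=np.array([-ex[1],ex[0]])
ZG=.118-.0187
def w(x,y,z=ZG): return [*(C0+ex*x+ey*y),z]
def con(p): d=np.asarray(p)[:2]-C0;return np.array([d@ex,d@ey])
E
python3 - <<'E'
import pickle;from h import *;from rig import *
d=pickle.load(open('d.pkl','rb'))
for n in d:
  P=cloud(d[n][1],d[n][2]);m=(d[n][1]>0)&(P[...,2]>.15)&(abs(P[...,1]+.0)<.15)&(P[...,0]>.4)
  print(n,'obst',P[m][:,0].min(),P[m][np.argmin(P[m][:,0])])
for x,y,a in((-.03,.045,0),(.03,.045,0)):
  for k in (0,np.pi,-np.pi/2,np.pi/2): print(x,np.round(k,2),solve_ik(w(x,y),q(k)))
print(solve_ik(w(-.03,.045,.25),q(0)))
E
```

```text
scene obst 0.6266251427768893 [ 0.62662514 -0.14719059  0.1586636 ]
top obst 0.6310578573044681 [0.63105786 0.04291483 0.16549989]
-0.03 0 [ 1.77074813e-02  2.68753915e-02  2.15076446e+00 -4.44089210e-16
  9.63952798e-01 -1.36284796e+00]
-0.03 3.14 [ 1.77074813e-02  2.68753915e-02  2.15076446e+00 -4.44089210e-16
  9.63952798e-01  1.77874470e+00]
-0.03 -1.57 [ 1.77074813e-02  2.68753915e-02  2.15076446e+00 -4.44089210e-16
  9.63952798e-01  2.07948370e-01]
-0.03 1.57 None
0.03 0 [-5.37786630e-03  1.35060457e-01  2.03296748e+00 -4.44089210e-16
  9.73564720e-01 -1.38593330e+00]
0.03 3.14 [-5.37786630e-03  1.35060457e-01  2.03296748e+00 -4.44089210e-16
  9.73564720e-01  1.75565935e+00]
0.03 -1.57 [-5.37786630e-03  1.35060457e-01  2.03296748e+00 -4.44089210e-16
  9.73564720e-01  1.84863022e-01]
0.03 1.57 None
[ 1.77074813e-02 -1.21571337e-01  1.99437769e+00 -4.44089210e-16
  1.26878631e+00 -1.36284796e+00]
```

```bash
python3 - <<'E'
import pickle;from h import *
d=pickle.load(open('d.pkl','rb'))
for n in d:
  P=cloud(d[n][1],d[n][2]);P=P[(d[n][1]>0)]
  for z in np.arange(.02,.40,.02):
    m=(abs(P[:,2]-z)<.01)&(abs(P[:,1]-.02)<.07)&(P[:,0]>.575)&(P[:,0]<.95)
    if m.sum():print(n,round(z,2),m.sum(),np.round(np.percentile(P[m][:,0],[0,5,50]),3))
E
```

```text
scene 0.02 25 [0.602 0.629 0.677]
scene 0.06 127 [0.648 0.649 0.651]
scene 0.08 379 [0.575 0.641 0.652]
scene 0.1 1341 [0.649 0.652 0.784]
scene 0.12 285 [0.65  0.651 0.654]
scene 0.14 167 [0.658 0.66  0.692]
scene 0.16 2415 [0.627 0.632 0.745]
scene 0.18 318 [0.868 0.871 0.874]
scene 0.2 329 [0.87  0.872 0.874]
scene 0.22 296 [0.87  0.872 0.875]
scene 0.24 255 [0.87  0.871 0.875]
scene 0.26 199 [0.869 0.87  0.874]
scene 0.28 44 [0.744 0.747 0.754]
scene 0.3 260 [0.745 0.746 0.754]
scene 0.32 226 [0.744 0.746 0.764]
scene 0.34 365 [0.732 0.735 0.753]
scene 0.36 145 [0.734 0.735 0.737]
scene 0.38 507 [0.73  0.732 0.737]
top 0.02 88 [0.577 0.583 0.616]
top 0.06 49 [0.582 0.652 0.652]
top 0.08 89 [0.575 0.575 0.703]
top 0.1 1404 [0.686 0.693 0.759]
top 0.12 21 [0.656 0.656 0.656]
top 0.14 195 [0.654 0.655 0.657]
top 0.16 1711 [0.631 0.635 0.703]
top 0.28 12 [0.747 0.748 0.751]
top 0.3 20 [0.748 0.748 0.751]
top 0.34 133 [0.734 0.735 0.743]
top 0.36 30 [0.738 0.738 0.739]
top 0.38 158 [0.733 0.733 0.738]
```

```bash
sed -i 's/^ZG=.*/ZG=.114/' h.py; python3 - <<'E'
import pickle;from h import *;from rig import *
d=pickle.load(open('d.pkl','rb'))
for n in d:
  P=cloud(d[n][1],d[n][2]);P=P[(d[n][1]>0)];m=(abs(P[:,1]-.02)<.1)&(P[:,0]>.62)&(P[:,0]<.66)&(P[:,2]<.25);print('tray top',np.percentile(P[m][:,2],[50,95,100]))
move_ptp(w(-.03,.045,.26),q(0))
wait(.3);c=get_calibration('wrist');im,dp=get_image('wrist')
find(im,dp,c);s=state();print(s['t'],s['ee_pos'],w(-.03,.045),s['contact_force'])
P=cloud(dp,c);pickle.dump((im,dp,c),open('w.pkl','wb'))
cv2.imwrite('pics/w1.png',im[:,:,::-1])
E
```

```text
tray top [0.09043237 0.16004818 0.16311189]
tray top [0.00945334 0.16247242 0.16596012]
rect ((498.4410095214844, -15.955978393554688), (315.4902648925781, 130.0983123779297), 78.81781005859375) z med 0.07592060034506781
green 147 mean [0.55730561 0.01753934] rect ((557.4644775390625, 17.91562271118164), (15.770552635192871, 15.733355522155762), 79.11945343017578) ang -1.4666928402662802 z 0.07854309672351417
orange 241 mean [0.47959434 0.03414407] rect ((478.9762878417969, 34.278289794921875), (5.295253753662109, 42.89602279663086), 77.95904541015625) ang -11.868271964591392 z 0.13164051709073987
2.7833 [0.47759227 0.03366112 0.25998438] [np.float64(0.4775505335536518), np.float64(0.0333610053610367), 0.114] [-0.10919533 -0.47641301  0.50413422]
```

View pics/w1.png

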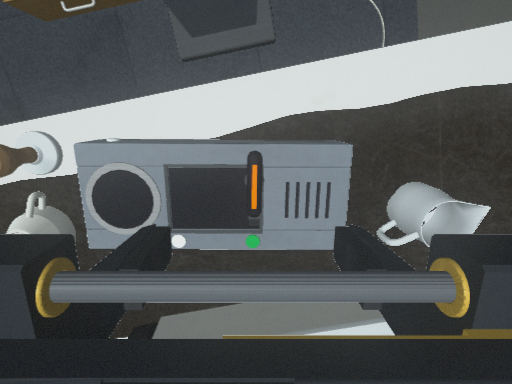

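The wrist view shows the console square in frame, handle at (255,185), green button at (253,241) and white at (178,241). This agrees with the frame estimate to about 1 mm. I'll grasp and unlock.

```bash
sed -i 's/^YAW=.*/YAW=np.radians(-11.05);C0=np.array([.4985,-.0162])/' h.py; cat >> h.py <<'E'
from rig import *
def F(n=3):
    f=[]
    for _ in range(n): wait(.03);f.append(state()['contact_force'])
    f=np.mean(f,0);return np.array([f[:2]@ex,f[:2]@ey,f[2]])
A=-np.pi/2
E
python3 - <<'E'
from h import *
b=con([.4793,.0342]);print('bar at',b)
move_ptp(w(*b,.15),q(0));movel(w(*b),q(0),velocity=.1)
print('f0',F());set_gripper(0.0,25)
s=state();print(s['t'],s['grip_width'],s['gripper_force'],F())
for a in (-.5,-1,A): move_ptp(w(*b),q(a))
s=state();print(s['t'],con(s['ee_pos']),s['ee_pos'][2],F(),s['ft_torque'])
# probe lane walls across
for sg in (1,-1):
    for k in range(1,9):
        movel(w(b[0]+sg*.0015*k,b[1]),q(A),velocity=.03)
        f=F(2);print(sg,k,np.round(f,2),np.round(con(state()['ee_pos'])*1e3,2))
        if abs(f[0])>4.5: break
    movel(w(*b),q(A),velocity=.05)
print(state()['t'],F())
E
```

```text
bar at [-0.02850398  0.04578562]
f0 [-0.25671989  0.09005885  0.23033645]
5.0083 0.014878882003735645 24.961849451065063 [-0.04309314  0.45430564  0.12629697]
6.8167 [-0.02856838  0.04576235] 0.11398047835795778 [-0.78406308  0.62517758  0.82794516] [ 0.1037973   0.27468558 -0.02607278]
1 1 [-0.71  1.72  0.64] [-26.96  45.76]
1 2 [-0.95  0.23  0.08] [-25.44  45.79]
1 3 [-0.71  0.19  0.37] [-23.94  45.77]
1 4 [-0.7   0.34  0.17] [-22.46  45.77]
1 5 [-1.65  1.11  0.75] [-21.14  45.77]
1 6 [-3.57 -0.03  3.13] [-19.84  45.76]
1 7 [-5.01 -0.    3.72] [-18.52  45.75]
-1 1 [ 1.11  0.5  -1.7 ] [-29.76  45.79]
-1 2 [ 0.5  -0.11 -1.77] [-31.48  45.8 ]
-1 3 [ 0.68 -0.01 -1.8 ] [-33.08  45.8 ]
-1 4 [ 0.98  0.58 -1.35] [-34.57  45.79]
-1 5 [ 1.04  0.76 -1.18] [-36.05  45.79]
-1 6 [ 0.89  0.48 -1.78] [-37.53  45.8 ]
-1 7 [ 0.46  0.97 -1.41] [-39.05  45.79]
-1 8 [ 1.78  0.45 -2.8 ] [-40.27  45.79]
12.4167 [-0.29609831  0.60581708  0.00537907]
```

```bash
cat >> h.py <<'E'
XO=-.0007  # felt offset of the lanes' centre lines
def go(x,y,v=.05,f=None): return movel(w(x+XO,y),q(A),velocity=v,f_stop=f)
def rep(*t):
    s=state();f=F(2);print(*t,round(s['t'],2),np.round(con(s['ee_pos'])*1e3-[XO*1e3,0],1),np.round(f,1),'w',round(s['grip_width'],4));return f
def scan(lane,ys,press=.0035):
    """press the key on the wall beyond the lane; step along until it gives"""
    go(lane,ys[0],.06,9);rep('start')
    go(lane+.008+press,ys[0],.03,9);rep('pressed')
    for y in ys:
        st=go(lane+.008+press,y,.04,7);f=rep('scan',st)
        if st: return None
        if abs(f[0])<2.6:
            st=go(lane+.008+press+.005,y,.03,5);f=rep('confirm',st)
            if not st and abs(f[0])<3: return y
            go(lane+.008+press,y,.04)
    return None
E
python3 - <<'E'
from h import *
go(-.030,.0455,.05);st=go(-.030,-.010,.06,8);rep('neck',st)
if not st:
    print(scan(-.030,np.arange(-.013,-.0475,-.002)))
E
```

```text
neck False 13.84 [-30.  -10.3] [ 0.3 -0.7 -0.7] w 0.0148
start 14.16 [-30.  -12.9] [ 0.8  0.8 -0.6] w 0.015
pressed 14.76 [-18.9 -13. ] [-3.8  1.   3.4] w 0.0148
scan False 15.07 [-18.8 -13. ] [-4.   1.   3.6] w 0.0151
scan False 15.39 [-18.7 -14.8] [-4.1  3.1  2.4] w 0.015
scan False 15.71 [-18.6 -16.9] [-4.8  2.4  3.1] w 0.0146
scan False 16.02 [-18.6 -18.9] [-4.4  3.2  1.9] w 0.015
scan False 16.34 [-18.6 -20.9] [-4.4  2.9  2.5] w 0.0151
scan False 16.66 [-18.6 -23. ] [-4.2  3.4  2.7] w 0.0148
scan False 16.98 [-18.6 -25. ] [-4.1  2.1  2.5] w 0.0146
scan False 17.29 [-18.6 -27. ] [-4.3  3.   2.7] w 0.0151
scan False 17.61 [-18.6 -29. ] [-4.8  3.8  1.3] w 0.0145
scan False 17.93 [-18.5 -31. ] [-4.   2.6  1.8] w 0.0148
scan False 18.24 [-18.3 -33.2] [-3.4  1.7  0.7] w 0.0143
scan False 18.56 [-17.9 -35.3] [-0.2  0.5 -1.1] w 0.0147
confirm False 18.94 [-13.  -35.2] [-0.7 -0.4 -1.2] w 0.0151
-0.034999999999999996
```

```bash
python3 - <<'E'
from h import *
print(go(-.013,-.0365,.03,5));rep('y')
st=go(0,-.0365,.05,7);rep('mid',st)
if not st:
    y=scan(0,np.arange(-.015,.0185,.002));print(y)
E
```

```text
False
y 19.26 [-12.9 -36.5] [-0.7  0.3 -1.3] w 0.0148
mid False 19.73 [  0.7 -36.5] [ 0.5  0.3 -1.5] w 0.0144
start 20.31 [  0.1 -14.1] [ 1.   0.8 -2.1] w 0.0146
pressed 20.91 [ 11.1 -15. ] [-3.6  0.8  2.1] w 0.015
scan False 21.23 [ 11.2 -15. ] [-4.2  1.1  2.4] w 0.0147
scan False 21.54 [ 11.4 -13.5] [-4.6 -2.3  2.2] w 0.0148
scan False 21.86 [ 11.4 -11.4] [-3.6 -2.5  2.5] w 0.0149
scan False 22.18 [11.4 -9.3] [-4.6 -3.   2.2] w 0.0149
scan False 22.49 [11.4 -7.3] [-4.4 -2.6  2.3] w 0.0146
scan False 22.81 [11.4 -5.2] [-3.9 -2.8  2.4] w 0.0147
scan False 23.12 [11.4 -3.1] [-4.2 -1.7  2.4] w 0.0147
scan False 23.44 [11.4 -1. ] [-3.9 -2.4  1.6] w 0.0145
scan False 23.76 [11.5  1.1] [-3.4 -2.2  1.5] w 0.0144
scan False 24.07 [11.4  3.1] [-4.5 -2.   2. ] w 0.0145
scan False 24.39 [11.5  5. ] [-4.2 -2.2  1.6] w 0.0148
scan False 24.71 [11.7  7.1] [-3.1 -1.7  0.3] w 0.0151
scan False 25.02 [12.1  9.3] [-0.9 -0.8 -2.2] w 0.0147
confirm False 25.41 [17.   9.2] [-1.   0.7 -2.2] w 0.0148
0.009000000000000001
```

```bash
python3 - <<'E'
from h import *
go(.017,.0105,.03,5);rep('y')
st=go(.030,.0105,.05,6);rep('far',st)
if not st:
    st=go(.030,.0455,.05,7);rep('pocket',st)
E
```

```text
y 25.73 [17.1 10.5] [ 0.  -0.5 -1.2] w 0.0147
far False 26.2 [30.7 10.5] [-0.2 -0.5 -2. ] w 0.0147
pocket False 27.12 [30.1 46.1] [ 1.   0.6 -1.9] w 0.0145
```

```bash
python3 - <<'E'
from h import *
for a in (-1.2,-.8,-.4,0):
    move_ptp(w(.030+XO,.0455),q(a));rep(a);
    print(np.round(state()['ft_torque'],2))
set_gripper(.06);rep('open');movel(w(.030+XO,.0455,.26),q(0),velocity=.15)
wait(.2);c=get_calibration('wrist');im,dp=get_image('wrist');find(im,dp,c);print(state()['t'])
im2,dp2=get_image('top');find(im2,dp2,get_calibration('top'))
print('expected',w(.03,.045))
cv2.imwrite('pics/w2.png',np.hstack([im[:,:,::-1],im2[120:280,50:400,::-1].repeat(2,0).repeat(2,1)[:384,:512]]) [:, :].copy()[::1,::1][:, :1024] if 0 else im[:,:,::-1])
E
```

```text
-1.2 27.62 [30.1 45.5] [ 1.1  1.5 -2.5] w 0.0145
[ 0.05 -0.14  0.01]
-0.8 28.16 [30.1 45.4] [ 1.3  0.3 -2.4] w 0.0153
[ 0.07 -0.24  0.  ]
-0.4 28.69 [30.1 45.5] [ 0.8  0.8 -1.7] w 0.0149
[ 0.13 -0.23 -0.02]
0 29.23 [30.  45.6] [ 0.6  1.2 -1.8] w 0.0147
[ 0.21 -0.27  0.05]
open 30.09 [29.9 45.5] [0.2 0.4 0.2] w 0.0601
rect ((498.3883972167969, -15.934005737304688), (316.0426940917969, 129.0714111328125), 78.93305969238281) z med 0.07588310967147527
green 6 mean [0.55576258 0.01069364] rect ((555.7661743164062, 10.692920684814453), (8.165835424733814e-06, 5.9807281494140625), 78.59381866455078) ang -11.406117347047827 z 0.12489690221533348
orange 252 mean [0.53512967 0.02326356] rect ((536.1669921875, 23.200298309326172), (4.8572187423706055, 42.61155700683594), 78.84651184082031) ang -11.769139408916187 z 0.13166595185225732
31.5333
rect ((478.9720764160156, -118.38693237304688), (106.47396850585938, 131.07733154296875), 79.1357192993164) z med 0.07769967358548557
green none
orange 15 mean [0.52913214 0.02559035] rect ((527.9915161132812, 25.893596649169922), (4.505892276763916, 22.690031051635742), 76.17021942138672) ang 165.77585779395443 z 0.13347400239719454
expected [np.float64(0.5365687588499117), np.float64(0.022215746766492312), 0.114]
```

View pics/w2.png

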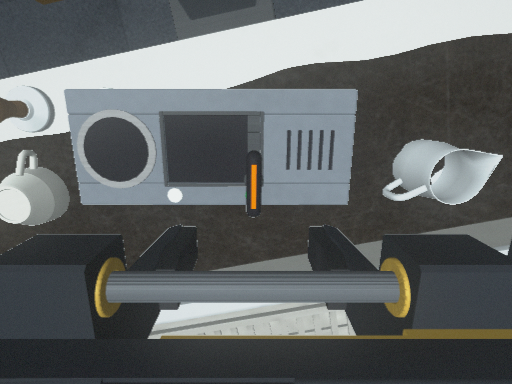

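The handle at (254,184) stands crosswise in the far-left pocket, over the green button. The gripper is clear, and the pitcher, tamper and cup look undisturbed. I'll hand it in.

```bash
python3 - <<'E'
from rig import *
print(close_job())
E
```

```text
the job is handed in; nothing more can be done
None
```

The lever is in the left end pocket of the far lane, beside the green button, with the handle turned crosswise and released; the job was handed in at about 32 s, with pressing forces staying around 5 N and the pitcher, tamper and cup not touched.

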